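Set the taper gauge in the key-cabinet door gap

TASK

The key cabinet lies on its back with its door hung but not yet screwed tight. Take the tapered feeler gauge out of its wooden block and slide it tip down into the gap at the middle of the door's free edge, flat face against the tall stile and tapered face to the door, until it drags snugly at roughly 10 newtons (a kilogram) of downward push, without forcing it. Then leave it standing there by itself so the gap can be read, and leave the other things on the table alone.

Things in the scene. Friction and masses are not known exactly. Their poses are not given: they have to be found in the camera images.
- gauge: Tapered feeler gauge, 0.18 kg, upright in its block at the start. Origin: middle of the tip edge of its flat face; z up to the handle. Steel blade 30 mm wide (x), 95 mm long (z), flat face at y = 0, tapered face on the +y side: 4 mm thick at the tip, 1 mm more per 8 mm of length. Above it a collar 44 (x) x 34 (y) mm, z = 95 to 103 mm, centred at y = 8 mm. Steel on wood: friction 0.45 to 0.75.
- grip (a point): Grip point in the gauge's dark wooden handle, 130 mm above the tip and 8 mm to the tapered side of the flat face; axes as the gauge's. The handle is 24 (x) x 18 (y) x 50 mm (gauge z = 103 to 153 mm), centred on this point in x and y.
- rack: Fixed wooden block 90 (x) x 70 (y) x 105 mm with a central upright slot 36 (x) x 24 mm (y) in which the gauge hangs, its collar resting on the block's top. Origin: centre of its underside.
- cabinet: Fixed fir key cabinet lying on its back, 260 (x) x 280 (y) mm. Origin: centre of its underside. At its -y side a tall stile, 30 mm thick, top at 100 mm, inner face at y = -110 mm; the other three frame sides are 90 mm high, hinge strip at +y. The door's top is at 92 mm, the hollow's floor at 6 mm. A knob stands 20 mm above the door, 90 mm from the stile, 50 mm to -x.
- gap (a point): Middle of the tall stile's top inner edge, axes as the cabinet's: x along the gap, +y across it to the door. In place the gauge has these axes, flat face on y = 0. The gap starts 8 mm lower at the 20 mm thick door; at rest it is 6 to 11 mm wide (not measured) and opens into the hollow. The door is on springy hinges: pushed to +y it yields 1 mm per 9 N and springs back.
- canister: Bystander: tin screw-top canister, 68 mm across, 97 mm high, standing. Origin: centre of its underside.
- whetstone: Bystander: grey whetstone 150 (x) x 45 x 22 mm, lying. Origin: centre of its underside.
- escutcheon: Bystander: round brass escutcheon, 52 mm across, 5 mm thick, lying. Origin: centre of its underside.
- awl: Bystander: iron awl with horn-brown handle, 125 mm long along x, 18 mm high, lying. Origin: under the joint of handle and spike.
There are look-alikes about, which are no part of the job. There is more than one size of the gauge; the one meant has the size given above.

How it is judged:
On the way:
1. the gauge's tip has entered the gap, at least 12 mm below the stile's top, within 40 mm of the middle (x of gauge in the frame of gap between -0.04 and 0.04 m and y of gauge in the frame of gap between -0.003 and 0.008 m and z of gauge in the frame of gap below -0.012 m), for 0.1 s.
At the end, for the whole second after the job is handed in: The gauge stands untouched and still in the gap, tip 20 mm or more below the stile's top, within 40 mm of the middle, upright within 5 and square within 7 degrees, tip's flat edge within 8 mm of the stile, pinched snugly: 4 to 14 N between gauge and cabinet frame (x of gauge in the frame of gap between -0.04 and 0.04 m and y of gauge in the frame of gap between -0.003 and 0.008 m and z of gauge in the frame of gap below -0.02 m and angle between gauge's own z axis and vertical below 0.09 rad and angle between the y axis of gauge and the y axis of cabinet, either way round below 0.12 rad and contact force between gauge and cabinet between 4 and 14 N and linear speed of gauge below 0.01 m/s and contact force between gauge and the fingers below 0.1 N).
It fails at once if the gauge is forced: more than 22 N between the gauge and the cabinet frame (contact force between gauge and cabinet above 22 N).
It fails at once if the canister is shifted by more than 25 mm (distance of canister from where it was at the start of the episode above 0.025 m).
It fails at once if the whetstone is shifted by more than 25 mm (distance of whetstone from where it was at the start of the episode above 0.025 m).
It fails at once if the escutcheon is shifted by more than 25 mm (distance of escutcheon from where it was at the start of the episode above 0.025 m).
It fails at once if the awl is shifted by more than 25 mm (distance of awl from where it was at the start of the episode above 0.025 m).
It also fails if it takes over 51 s, if anything falls off the work surface, if the arm or the gripper's body presses on something with over 40 N, if the wrist force passes 120 N, or if a joint passes its speed limit or range.

ROBOT

A 7-joint arm with a two-finger parallel gripper is mounted at the origin on the work surface. World frame = base frame: x ahead of the robot, y to its left, z up, the work surface at z = 0. Lengths are in m, angles in rad, forces in N, time in s.
With the tool pointing down it reaches from about 0.35 to 0.9 m from the base axis. Payload 8.1 kg.
Tool frame: the origin (TCP) lies on the front face of the gripper's body, between the roots of the fingers; the fingertips stand 66 mm ahead of it and the grasp point (between the pads) lies 47 mm ahead of it (arm.finger_overhang is the distance from the TCP to the fingertips, in m); z points along the fingers, y is the line along which they close (so a half turn about z gives the same grasp; the last joint's range is limited). The gripper opens to 92 mm and grips with 3 to 60 N. Pads are 19 mm wide; open, the fingers measure 130 mm over their backs; the gripper's body (75 mm by 190 mm) begins 47 mm behind the grasp point.
Start: joints at [1.079, 0.434, 0.025, 1.573, -0.012, 1.134, -0.075], TCP at [0.237, -0.578, 0.292] pointing down, gripper open.
Joint ranges: [-2.62, 2.62], [-0.44, 2.09], [-1.27, 1.32], [0.08, 2.57], [-1.32, 4.46], [0.12, 2], [-2.74, 2.74]. Speed limits (rad/s): [2.22, 2.22, 3.01, 3.01, 3.14, 3.14, 3.14].

INTERFACE

Orientations are given as a rotation vector (axis times angle).
In Python, from cell import readout, cams, workorder, spotter, arm gives the robot as it stands.
- The arm moves only by the shell command python3 -m creep 'ROWS' [FORCE]. ROWS is a JSON list of rows, 1 to 10 of them, each of 5 numbers: dx, dy, dz in m, then a turn about the tool's z in rad, then the opening from 0.0 (shut) to 1.0 (fully open); each row shifts and turns the commanded pose from where the row before left it, along the tool's axes as they then stand; what a row does not reach is not made up. A row lasts 1/10 s, in which the tool goes at most 0.05 m and 0.15 rad, less where a joint would pass 70% of its speed; a pose out of reach is approached as far as the arm can. The fingers move at their own pace and stop on an object; FORCE is the grip in N (left out, the last holds). Time passes only in rows, so rows that do not move let the fingers close. It prints the time, the measured TCP pose, the force, the opening and the grip force at its end.
- readout.observe(): the state, without advancing time (a new reading comes with each control period).
- cams.get_image(name): name is "scene" or "top" or "wrist"; returns a dict with "image" (400x640x3 uint8, blue, green, red), "fx", "fy", "cx", "cy" (pixels), "cam_to_world" (4x4, takes a point from camera to world coordinates); the wrist camera has in their place "mount" (4x4, takes a point from camera to tool coordinates, whose origin is the TCP and whose axes are the flange's). Camera axes: x right, y down, z forward; pixel columns grow to the right and rows downward; lengths in m; the calibration is good to about 2 mm. The wrist camera is an equidistant fisheye: a pixel r from the principal point sees the ray r / f radians off the axis. A picture is of the moment at which its call begins: read the wrist's pose just before it. There is no depth.
- workorder.sign_off(): hands the job in; it is judged then, once.
Trained networks look in a picture, given as the dict that the camera call returned (one of the last four; its "shot" number tells which), for a name from the list of things; names that differ only in an ending like _2 or _b are one class to them, and where a whole thing is asked for, a point or a joint stands for the part that bears it (a point fixed in the world has none). Each returns a list of dicts, best first, with "score" (0 to 1); they miss things now and then, are a little off and sometimes report something else, mostly with a low value. They report only what shows in the picture. A call takes as long as a camera call. They do not tell look-alikes from the thing itself.
- spotter.boxes_of(picture, name): "centre" ([x, y, z] in m, in the coordinates of the camera as it stood for that picture, good to about 4 mm: the middle of the surface that is visible of it).
The state is a dict: "clock": time; "joints": joint angles; "dq": joint speeds; "joint_efforts": joint torques, N m; "position": TCP position; "ee_rot": TCP orientation; "force": force on the tool from outside, world axes, zero at the start; "ft_torque": the same for the moment, N m; "width": opening from 0.0 (shut) to 1.0 (fully open); "gripper_force": force on a finger pad.
Only numpy, scipy, OpenCV 4.12 (cv2) and the standard library are available. Lean on these libraries where they do the work, as an engineer would, in place of code of your own. Each camera call takes 0.05 s, during which the arm holds its last target. There are 200 camera calls.

## Working session

There is one attempt and no reset: what is moved stays moved. The work goes in short steps, Python scripts to look and compute and a shell command to move; the robot and the scene stay as the last step left them, time stands still between calls to the robot, and variables do not carry over. Pictures are saved under pics/ and viewed, at most 10 in all, crops included, and the job is handed in when it is done.

```bash
ls; mkdir -p pics; cat > h.py <<'E'
import numpy as np, cv2
from scipy.spatial.transform import Rotation as R
from cell import readout, cams, workorder, spotter, arm
def w(p,M): return M[:3,:3]@np.array(p)+M[:3,3]
def tcp():
    s=readout.observe(); M=np.eye(4); M[:3,:3]=R.from_rotvec(s["ee_rot"]).as_matrix(); M[:3,3]=s["position"]; return M
def shot(n):
    T=tcp() if n=="wrist" else None
    d=cams.get_image(n); M=T@np.array(d["mount"]) if n=="wrist" else np.array(d["cam_to_world"])
    return d,M
def ray(d,M,u,v,fish=False):
    x=(u-d["cx"])/d["fx"]; y=(v-d["cy"])/d["fy"]
    if fish:
        r=np.hypot(x,y); k=np.sin(r)/max(r,1e-9); c=np.array([x*k,y*k,np.cos(r)])
    else: c=np.array([x,y,1.])
    c=M[:3,:3]@c; return M[:3,3],c/np.linalg.norm(c)
def at_z(d,M,u,v,z,fish=False):
    o,c=ray(d,M,u,v,fish); return o+c*(z-o[2])/c[2]
def proj(d,M,p,fish=False):
    c=np.linalg.inv(M)@np.append(p,1); 
    if fish:
        r=np.hypot(c[0],c[1]); th=np.arctan2(r,c[2]); k=th/max(r,1e-9); return d["cx"]+d["fx"]*c[0]*k,d["cy"]+d["fy"]*c[1]*k
    return d["cx"]+d["fx"]*c[0]/c[2],d["cy"]+d["fy"]*c[1]/c[2]
def tri(rays):
    A=sum(np.eye(3)-np.outer(c,c) for o,c in rays); b=sum((np.eye(3)-np.outer(c,c))@o for o,c in rays); return np.linalg.solve(A,b)
E
cat > s1.py <<'E'
from h import *
np.set_printoptions(precision=4,suppress=True)
print(readout.observe(), arm.finger_overhang)
for n in ("scene","top","wrist"):
    d,M=shot(n); cv2.imwrite(f"pics/{n}1.png",d["image"]); print(n,d["fx"],M[:3,3],M[:3,2])
    for o in ("gauge","grip","rack","cabinet","canister","whetstone","escutcheon","awl"):
        for b in spotter.boxes_of(d,o)[:4]: 
            p=w(b["centre"],M); print(o,round(b["score"],2),p,np.array(proj(d,M,p,n=="wrist")).round(0))
E
python3 s1.py
```

```text
pics
{'clock': 0.0, 'joints': array([ 1.0794,  0.4353,  0.025 ,  1.5741, -0.0116,  1.134 , -0.0751]), 'dq': array([ 0.0005, -0.0015, -0.0009,  0.0005,  0.0008, -0.0015,  0.0006]), 'joint_efforts': array([ -0.0003, -66.7857,   0.9846, -31.4466,  -0.0608,   0.0431,
         0.0001]), 'position': array([ 0.2367, -0.578 ,  0.2914]), 'ee_rot': array([-3.0809, -0.6064,  0.0008]), 'force': array([ 0.6342, -0.3091, -0.024 ]), 'ft_torque': array([-0.0307,  0.0247, -0.0331]), 'gripper_force': 0.0, 'width': 1.0012102965336982} 0.0655
scene 396.2360609827181 [0.9979 0.0923 0.762 ] [-0.5486 -0.2627 -0.7937]
gauge 0.94 [ 0.5146 -0.2528  0.1274] [272. 159.]
gauge 0.91 [ 0.6629 -0.3989  0.0125] [189. 215.]
gauge 0.7 [ 0.3608 -0.2575  0.0132] [304. 149.]
grip 0.93 [ 0.6684 -0.3981  0.0132] [188. 217.]
grip 0.82 [ 0.3611 -0.2545  0.0099] [305. 151.]
rack 0.61 [ 0.5346 -0.2301  0.0749] [279. 185.]
cabinet 0.68 [0.6391 0.1259 0.0914] [421. 286.]
canister 0.84 [ 0.7236 -0.2533  0.0925] [220. 242.]
whetstone 0.95 [ 0.716  -0.1485  0.0172] [272. 278.]
escutcheon 0.66 [ 0.408  -0.1225  0.0034] [344. 182.]
a
[... 182 characters left out ...]
0.6622 -0.4091  0.0093] [427. 160.]
gauge 0.58 [ 0.5023 -0.2531  0.1154] [369. 217.]
grip 0.78 [ 0.5065 -0.2552  0.1139] [370. 215.]
grip 0.76 [ 0.656 -0.4    0.012] [423. 162.]
grip 0.62 [ 0.3544 -0.2559  0.0121] [365. 285.]
rack 0.82 [ 0.494  -0.2519  0.1027] [368. 221.]
cabinet 0.73 [0.5211 0.0596 0.0917] [228. 206.]
whetstone 0.86 [ 0.7034 -0.1539  0.022 ] [324. 140.]
escutcheon 0.92 [ 0.4072 -0.1219  0.0044] [308. 261.]
escutcheon 0.46 [0.5235 0.0581 0.0898] [229. 205.]
awl 0.61 [ 0.4644 -0.4209  0.0187] [434. 240.]
wrist 309.70691628693146 [ 0.3113 -0.5481  0.3846] [-0.2778 -0.1145 -0.9538]
gauge 0.73 [ 0.3528 -0.274   0.0152] [141.  15.]
grip 0.95 [ 0.3535 -0.2734  0.0161] [140.  14.]
```

View pics/scene1.png

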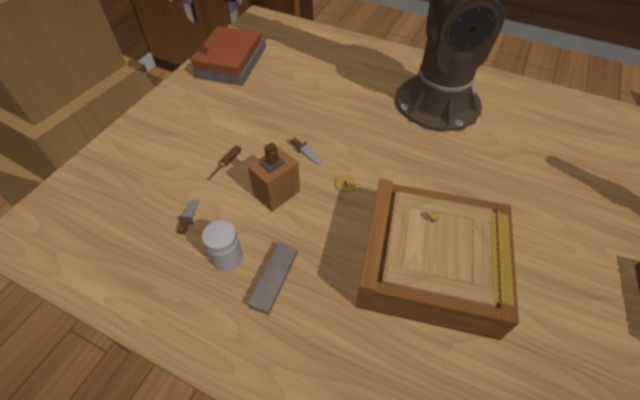

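View pics/top1.png

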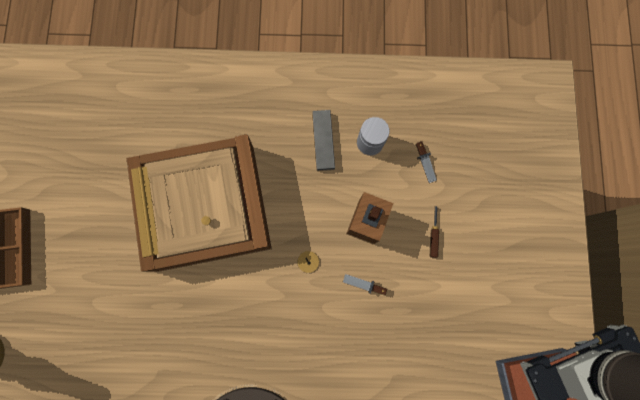

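The scene shows three gauges. One stands in its block at scene (272,159) / top (372,214). The other two lie at scene (189,215) / top (427,160) and scene (304,149) / top (367,286). The upright one fits "upright in its block", so I'll check it in an enlarged crop, with the cabinet stile alongside.

```bash
python3 - <<'E'
from h import *
t=cv2.imread("pics/top1.png"); s=cv2.imread("pics/scene1.png")
a=cv2.resize(t[185:250,340:400],None,fx=5,fy=5,interpolation=cv2.INTER_CUBIC)
b=cv2.resize(s[135:210,240:310],None,fx=4.3,fy=4.3,interpolation=cv2.INTER_CUBIC)
c=cv2.resize(t[130:280,120:280],None,fx=3.,fy=3.,interpolation=cv2.INTER_CUBIC)[:,-180:]
H=450; o=np.zeros((H,800,3),np.uint8)
x=0
for i in (a,b,c):
    i=i[:H,:800-x]; o[:i.shape[0],x:x+i.shape[1]]=i; x+=i.shape[1]
cv2.imwrite("pics/c1.png",o)
E
```

```text
(no output)
```

View pics/c1.png

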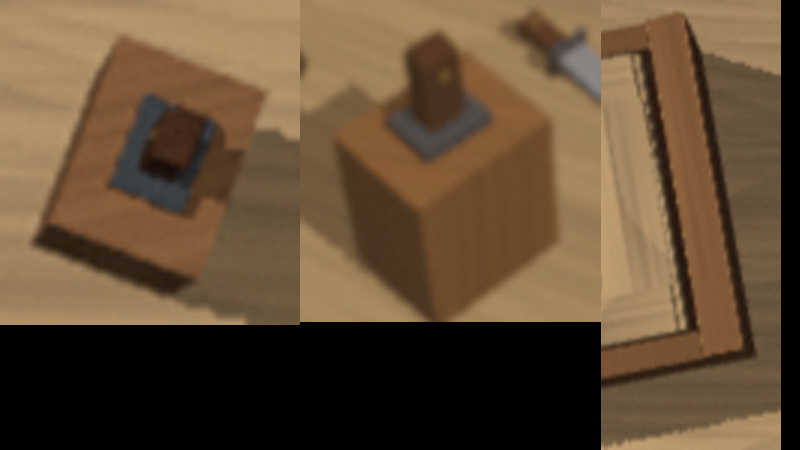

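The crop shows the upright gauge in the block: its collar is about 44x34 and its dark handle has a brass dot on the side facing the scene camera. The stile's inner edge is at crop (648,50)-(697,330). Next I'll compute the yaws.

```bash
cat > s2.py <<'E'
from h import *
np.set_printoptions(precision=4,suppress=True)
d,M=shot("top")
P=[at_z(d,M,340+x/5,185+y/5,.105) for x,y in ((120,37),(267,92),(198,278),(45,228))]
print(P, np.mean(P,0)); 
for i in range(4):
    e=P[(i+1)%4]-P[i]; print("edge",np.linalg.norm(e),np.degrees(np.arctan2(e[1],e[0])))
Q=[at_z(d,M,220+(x-600)/3,130+y/3,.1) for x,y in ((648,50),(694,330),(688,12),(750,350))]
print(Q)
for i in (0,2):
    e=Q[i]-Q[i+1]; print("edge",np.linalg.norm(e),np.degrees(np.arctan2(e[1],e[0])))
E
python3 s2.py
```

```text
[array([ 0.5582, -0.2425,  0.105 ]), array([ 0.5351, -0.3079,  0.105 ]), array([ 0.4521, -0.2772,  0.105 ]), array([ 0.4723, -0.2102,  0.105 ])] [ 0.5044 -0.2594  0.105 ]
edge 0.06928506063431539 -109.45723339905335
edge 0.08850144648106895 159.71738770512127
edge 0.07001566291582562 73.22072898121714
edge 0.09178382579822707 -20.661500842062235
[array([0.6568, 0.0474, 0.1   ]), array([0.447 , 0.0024, 0.1   ]), array([0.6875, 0.0188, 0.1   ]), array([ 0.4335, -0.0388,  0.1   ])]
edge 0.2145815500135682 12.10502297932545
edge 0.2604579488866051 12.79241186612892
```

```bash
python3 -m creep '[[0,0,-0.01,-0.14,1],[0,0,-0.01,-0.14,1],[0,0,-0.01,-0.14,1],[0,0,0,-0.14,1],[0,0,0,-0.14,1],[0,0,0,-0.14,1],[0,0,0,0,1]]'
cat > go.py <<'E'
import sys
from h import *
np.set_printoptions(precision=4,suppress=True)
T=tcp(); g=np.array([float(a) for a in sys.argv[1:4]]); yaw=float(sys.argv[4])
# target TCP, target angle (deg) of tool y in world
a=np.degrees(np.arctan2(T[1,1],T[0,1])); turn=-((yaw-a+180)%360-180)
print("tool delta",T[:3,:3].T@(g-T[:3,3]),"yaw now",a,"turn rad",np.radians(turn),"tilt",T[:3,2],"F",readout.observe()["force"])
E
python3 go.py 0.44 -0.30 0.31 -20
```

```text
clock: 2.1
position: [0.2367, -0.5784, 0.3222]
ee_rot: [2.565, 1.814, 0.0]
force: [0.2, 0.7, 1.0]
width: 1.001
gripper_force: 0.0
tool delta [0.3303 0.0988 0.0123] yaw now -19.482007518056385 turn rad 0.009040674310493487 tilt [ 0.0001  0.     -1.    ] F [0.1664 0.71   1.0461]
```

```bash
cat > s3.py <<'E'
import sys
from h import *
np.set_printoptions(precision=4,suppress=True)
n=sys.argv[1]; d,M=shot("wrist"); cv2.imwrite(f"pics/{n}.png",d["image"])
np.savez(n+".npz",M=M,k=[d["fx"],d["fy"],d["cx"],d["cy"]])
for o in sys.argv[2:]:
    for b in spotter.boxes_of(d,o)[:3]:
        p=w(b["centre"],M); print(o,round(b["score"],2),p,np.array(proj(d,M,p,True)).round(0))
E
python3 -m creep '[[0.043,0.016,0,0,1],[0.043,0.016,0,0,1],[0.043,0.016,0,0,1],[0.043,0.016,0,0,1],[0.043,0.016,0,0,1],[0.043,0.016,0,0,1],[0.043,0.016,0,0,1],[0,0,0,0,1],[0,0,0,0,1]]'; python3 s3.py wa grip rack
python3 -m creep '[[0.043,0.016,0,0,1],[0.043,0.016,0,0,1],[0,0,0,0,1],[0,0,0,0,1]]'; python3 s3.py wb grip rack
python3 -c "
import cv2,numpy as np
a=cv2.imread('pics/wa.png');b=cv2.imread('pics/wb.png')
cv2.imwrite('pics/wab.png',cv2.resize(np.vstack([a[:,100:540],b[:,100:540]]),None,fx=.75,fy=.75))"
```

```text
clock: 3.0
position: [0.4442, -0.3313, 0.3223]
ee_rot: [2.568, 1.81, 0.0]
force: [0.0, -0.9, 0.3]
width: 1.006
gripper_force: 0.0
grip 0.88 [ 0.6601 -0.4033  0.0117] [478. 167.]
grip 0.71 [ 0.362  -0.2609  0.0152] [244. 140.]
grip 0.6 [ 0.5012 -0.2586  0.1113] [352. 100.]
rack 0.63 [ 0.5015 -0.2563  0.106 ] [350.  98.]
clock: 3.55
position: [0.5024, -0.2623, 0.3221]
ee_rot: [-2.567, -1.81, 0.0]
force: [-0.8, -1.0, -0.2]
width: 1.001
gripper_force: 0.0
grip 0.84 [ 0.6626 -0.4001  0.0113] [454. 220.]
grip 0.64 [ 0.5098 -0.2552  0.1165] [326. 179.]
grip 0.55 [ 0.3606 -0.2549  0.0135] [224. 198.]
rack 0.84 [ 0.5102 -0.2447  0.1035] [323. 167.]
rack 0.33 [ 0.4572 -0.0306  0.0476] [221.  13.]
```

View pics/wb.png

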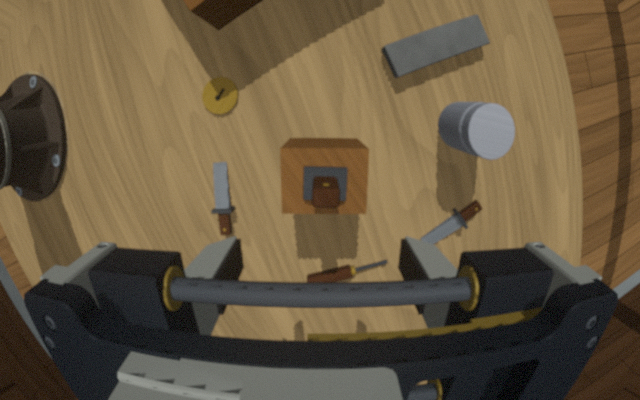

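The wrist view shows the block square to the image, at about (281-368, 138-213), with the handle at (326,192). I'll enlarge both views to pick corners for triangulation.

```bash
python3 - <<'E'
import cv2,numpy as np
a=cv2.imread('pics/wa.png')[45:145,300:410];b=cv2.imread('pics/wb.png')[125:225,270:380]
r=lambda i:cv2.resize(i,None,fx=3.6,fy=3.6,interpolation=cv2.INTER_CUBIC)
cv2.imwrite('pics/c2.png',np.hstack([r(a),r(b)]))
E
```

```text
(no output)
```

View pics/c2.png

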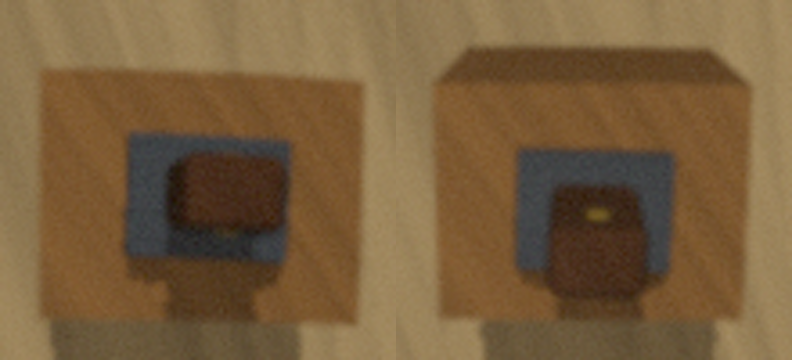

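```bash
cat > s4.py <<'E'
from h import *
np.set_printoptions(precision=4,suppress=True)
V=[]
for n in("wa","wb"):
    z=np.load(n+".npz"); V.append((dict(zip(("fx","fy","cx","cy"),z["k"])),z["M"]))
f=3.6
def A(p): return ray(*V[0],300+p[0]/f,45+p[1]/f,True)
def B(p): return ray(*V[1],270+(p[0]-396)/f,125+p[1]/f,True)
S={"block":[[(41,70),(362,83),(357,322),(41,318)],[(435,85),(748,88),(742,318),(441,318)]],
"collar":[[(128,133),(291,142),(287,263),(126,257)],[(517,150),(675,153),(667,272),(517,270)]],
"handle":[[(185,152),(287,157),(285,228),(183,225)],[(552,225),(643,228),(640,297),(556,297)]]}
for k,(a,b) in S.items():
    P=np.array([tri([A(p),B(q)]) for p,q in zip(a,b)]); print(k,P.mean(0),"z",P[:,2])
    for i in range(4):
        e=P[(i+1)%4]-P[i]; print("  ",np.linalg.norm(e[:2]).round(4),np.degrees(np.arctan2(e[1],e[0])).round(1),end="")
    print()
E
python3 s4.py; python3 go.py 0.504 -0.259 0.183 -20
```

```text
block [ 0.5066 -0.2599  0.1047] z [0.104  0.1051 0.1052 0.1044]
   0.0884 -20.1   0.0683 -109.2   0.0892 160.6   0.0694 70.1
collar [ 0.5071 -0.2608  0.1103] z [0.1086 0.1079 0.1129 0.1118]
   0.0444 -20.9   0.0336 -112.5   0.0432 159.8   0.0341 69.7
handle [ 0.5073 -0.2601  0.1612] z [0.1587 0.1616 0.1639 0.1608]
   0.0222 -20.3   0.0164 -111.7   0.0214 161.7   0.0171 71.0
tool delta [0.0058 0.0009 0.1391] yaw now -19.80251865045268 turn rad 0.003446699760882745 tilt [-0.0007 -0.0007 -1.    ] F [-0.5863 -0.4411  0.7131]
```

Block top is at 0.105, collar top about 0.11 and handle top about 0.161–0.163, with sizes matching the description. The grip point is (0.507, -0.260, 0.140), so the TCP goes to z = 0.187.

```bash
python3 -m creep '[[0.006,0.0043,0.035,0,1],[0,0,0.035,0,1],[0,0,0.035,0,0.7],[0,0,0.03,0,0.5],[0,0,0,0,0.5],[0,0,0,0,0.5]]'; python3 go.py 0.5073 -0.2602 0.187 -20; python3 -m creep '[[0,0,0,0,0],[0,0,0,0,0],[0,0,0,0,0],[0,0,0,0,0],[0,0,0,0,0]]' 25; python3 go.py 0.5073 -0.2602 0.187 -20
```

```text
clock: 4.3
position: [0.508, -0.259, 0.1877]
ee_rot: [-2.569, -1.808, 0.001]
force: [0.7, -1.0, 1.1]
width: 0.704
gripper_force: 0.0
tool delta [-0.0014 -0.0002  0.0007] yaw now -19.707552349697963 turn rad 0.005104174387491787 tilt [-0.0006 -0.0001 -1.    ] F [ 0.7076 -1.0421  1.0984]
clock: 4.8
position: [0.5085, -0.2579, 0.1876]
ee_rot: [2.567, 1.811, 0.0]
force: [0.1, 0.8, -0.0]
width: 0.27
gripper_force: 0.3
tool delta [-0.0026 -0.0004  0.0006] yaw now -19.598397607560642 turn rad 0.007009284031953425 tilt [ 0.0005 -0.0003 -1.    ] F [ 0.0593  0.7934 -0.0456]
```

```bash
python3 -m creep '[[0,0,0,0,0],[0,0,0,0,0]]'; python3 -m creep '[[0,0,-0.015,0,0],[0,0,-0.03,0,0],[0,0,-0.03,0,0],[0,0,-0.03,0,0],[0,0,-0.03,0,0],[0,0,0,0,0],[0,0,0,0,0]]'; python3 - <<'E'
from h import *
d,M=shot("scene"); T=tcp(); p=T[:3,3]-[0,0,.09]; u,v=map(int,proj(d,M,p)); print(T[:3,3],u,v)
a=d["image"][max(v-50,0):v+70,max(u-60,0):u+60]
e,N=shot("top"); u,v=map(int,proj(e,N,p)); b=e["image"][v-60:v+60,u-60:u+60]
cv2.imwrite("pics/c3.png",np.hstack([cv2.resize(i,(400,400),interpolation=cv2.INTER_CUBIC) for i in(a,b)]))
E
```

```text
clock: 5.0
position: [0.5086, -0.2579, 0.1876]
ee_rot: [2.567, 1.811, 0.0]
force: [-1.2, 0.6, 5.0]
width: 0.266
gripper_force: 24.9
clock: 5.7
position: [0.5083, -0.2579, 0.3221]
ee_rot: [2.567, 1.811, 0.0]
force: [-0.6, -0.8, -2.7]
width: 0.257
gripper_force: 24.9
[ 0.50790988 -0.25777211  0.32118791] 267 120
```

View pics/c3.png

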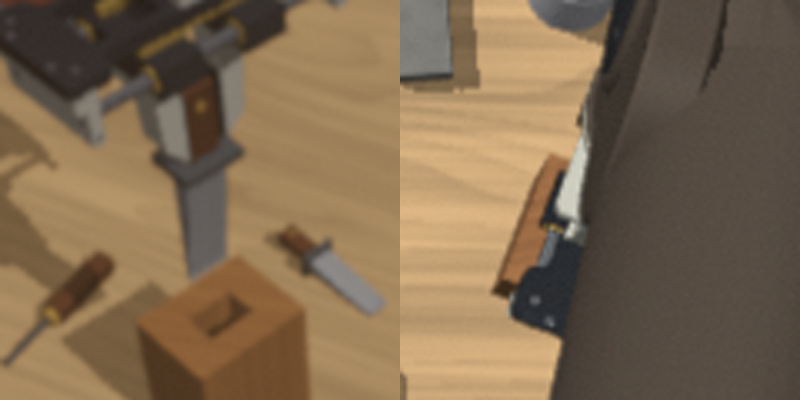

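The gauge has been lifted clear and the slot is empty. I'll project both taper hypotheses into a zoom of the blade to see which face is tapered.

```bash
python3 - <<'E'
from h import *
d,M=shot("scene"); T=tcp(); g=T[:3,3]+T[:3,2]*.047
ex=T[:3,1]; 
im=d["image"]; u0,v0=240,105; f=6
c=cv2.resize(im[v0:v0+95,u0:u0+60],None,fx=f,fy=f,interpolation=cv2.INTER_CUBIC); outs=[]
for s in(1,-1):
    e=s*T[:3,0]; o=c.copy()
    P=lambda x,y,z: tuple(int(round((q-r)*f)) for q,r in zip(proj(d,M,g+ex*x+e*(y-.008)+np.array([0,0,z-.130])),(u0,v0)))
    for x in(-.015,.015):
        q=np.array([P(x,0,0),P(x,.004,0),P(x,.004+.095/8,.095),P(x,0,.095)]); cv2.polylines(o,[q],True,(0,255,0) if x>0 else (0,0,255),1)
    outs.append(o)
cv2.imwrite("pics/c4.png",np.hstack(outs))
E
```

```text
(no output)
```

View pics/c4.png

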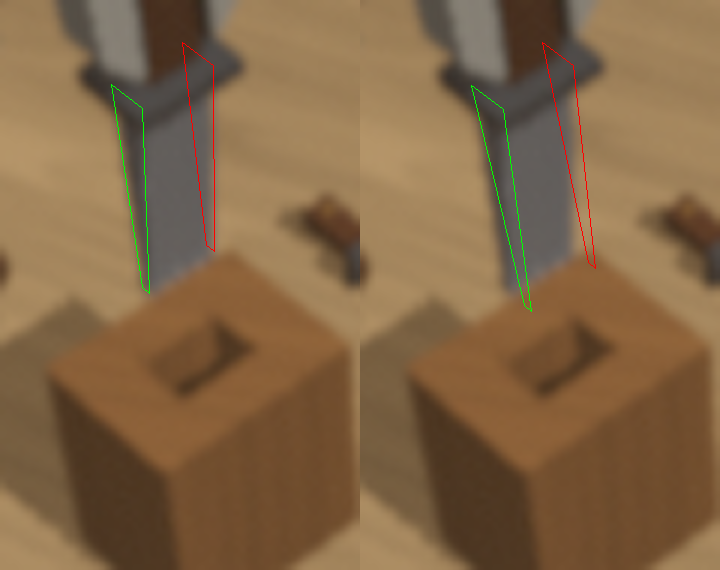

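The left overlay fits: the tapered face is on tool +x, so a turn of -0.567 rad puts the flat face to the stile. I'll move over to the cabinet, stopping short once for a first view.

```bash
python3 -m creep '[[0,0,0,-0.142,0],[0,0,0,-0.142,0],[0,0,0,-0.142,0],[0,0,0,-0.141,0],[0.02,0.01,0,0,0],[0.04,0.02,0,0,0],[0.04,0.02,0,0,0],[0.04,0.02,0,0,0],[0.04,0.02,0,0,0],[0.02,0.014,0,0,0]]'; python3 -m creep '[[0.01,0,0,0,0],[0,0,0,0,0],[0,0,0,0,0]]';  python3 s3.py wc
python3 -m creep '[[0.03,0,0,0,0],[0.034,0,0,0,0],[0,0,0,0,0],[0,0,0,0,0],[0,0,0,0,0]]';  python3 s3.py wd; python3 go.py 0.5506 0.032 0.322 12.5
python3 -c "
import cv2,numpy as np
a=cv2.imread('pics/wc.png');b=cv2.imread('pics/wd.png')
cv2.imwrite('pics/wcd.png',np.hstack([a[:,120:520],b[:,120:520]]))"
```

```text
clock: 6.85
position: [0.5649, -0.035, 0.3213]
ee_rot: [-1.951, -2.459, -0.001]
force: [-0.2, -0.1, -1.5]
width: 0.26
gripper_force: 24.9
clock: 7.15
position: [0.5625, -0.0315, 0.3215]
ee_rot: [-1.959, -2.455, 0.003]
force: [-0.7, -0.3, -1.3]
width: 0.259
gripper_force: 24.9
clock: 7.7
position: [0.5489, 0.0303, 0.3221]
ee_rot: [1.961, 2.454, -0.001]
force: [1.1, -0.8, -1.8]
width: 0.264
gripper_force: 24.9
tool delta [0.0012 0.002  0.0001] yaw now 12.723026303035033 turn rad 0.0038925433065118476 tilt [-0.0001 -0.0009 -1.    ] F [ 0.2334 -0.4857 -1.8956]
```

View pics/wcd.png

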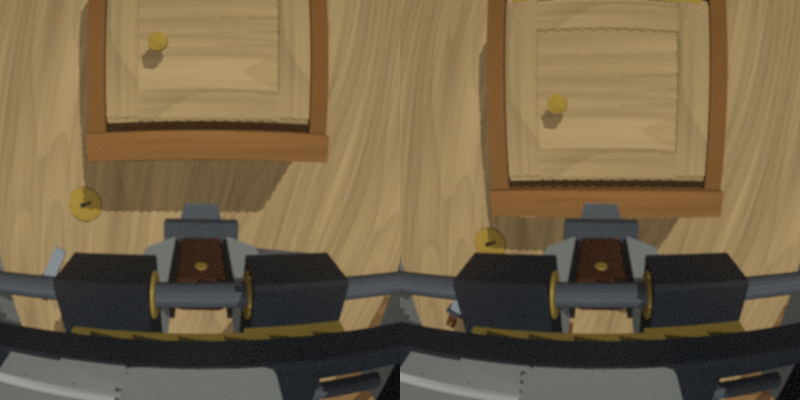

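Both views show the stile: its inner edge is at about row 133 (left) and row 190 (right), with the gap dark behind it. The blade tip is at left (200,205) and right (600,205). I'll find these edges to sub-pixel accuracy.

```bash
cat > s5.py <<'E'
from h import *
np.set_printoptions(precision=4,suppress=True,linewidth=150)
V={}
for n in("wc","wd"):
    z=np.load(n+".npz"); V[n]=(dict(zip(("fx","fy","cx","cy"),z["k"])),z["M"])
for n,(i0,i1,o0,o1),T in(("wc",(126,142,152,168),0),("wd",(178,198,207,222),0)):
    g=cv2.GaussianBlur(cv2.imread(f"pics/{n}.png"),(0,0),.8)[:,:,2].astype(float)
    d,M=V[n]
    for nm,a,b,s in(("inner",i0,i1,1),("outer",o0,o1,None)):
        pts=[]
        for u in range(235,425,3):
            if n=="wd" and 290<u<350: continue   # blade
            dg=np.gradient(g[a-2:b+2,u])[2:-2]; dg=dg if s else abs(dg)
            k=dg.argmax(); 
            if 0<k<len(dg)-1: k=k+.5*(dg[k-1]-dg[k+1])/(dg[k-1]-2*dg[k]+dg[k+1])
            pts.append((u,a+k))
        pts=np.array(pts); P=np.array([at_z(d,M,u,v,.100,True)[:2] for u,v in pts])
        c=np.median(P,0); vx,vy,x0,y0=cv2.fitLine(P.astype(np.float32),cv2.DIST_HUBER,0,1e-4,1e-4).ravel()
        if vx<0: vx,vy=-vx,-vy
        r=(P-[x0,y0])@np.array([-vy,vx]); print(n,nm,"yaw",np.degrees(np.arctan2(vy,vx)),"y at x=.553:",y0+(.553-x0)*vy/vx,"mad",np.median(abs(r)), "row",np.median(pts[:,1]))
    # tip: column profiles
    print(n,"tip rows"); print(g[196:226,320].round()); print("cols",g[210,295:345].round())
E
python3 s5.py
```

```text
wc inner yaw 12.866262 y at x=.553: 0.025370026 mad 4.9889332122895696e-05 row 130.17948717948718
wc outer yaw 12.615234 y at x=.553: -0.005247372 mad 0.00016526342653913617 row 158.95833333333331
wc tip rows
[107. 107. 108. 108. 108. 108. 105.  96.  88.  83.  80.  79.  79.  79.  78.  77.  77.  78.  78.  78.  77.  75.  67.  58.  52.  51.  54.  59.  63.
  64.]
cols [119. 118. 122. 126. 128. 125. 117. 104.  90.  82.  80.  79.  79.  79.  78.  78.  79.  79.  80.  80.  79.  79.  79.  79.  78.  78.  79.  78.  78.
  79.  80.  79.  79.  79.  79.  79.  79.  79.  80.  80.  79.  80.  83.  91. 101. 107. 112. 116. 118. 115.]
wd inner yaw 12.908215 y at x=.553: 0.025540937 mad 0.0006236935947829278 row 190.0
wd outer yaw 12.45227 y at x=.553: -0.006404933 mad 0.0005097822039742868 row 217.25
wd tip rows
[136. 135. 133. 131. 130. 127. 121. 109.  95.  85.  81.  81.  81.  80.  80.  80.  78.  78.  78.  77.  76.  73.  66.  58.  52.  52.  54.  58.  62.
  64.]
cols [127. 127. 127. 127. 127. 124. 117. 106.  92.  82.  79.  78.  77.  78.  79.  80.  80.  79.  78.  78.  78.  78.  80.  80.  79.  80.  80.  78.  76.
  76.  78.  79.  78.  76.  77.  79.  79.  78.  77.  79.  79.  80.  87.  99. 113. 122. 125. 126. 126. 125.]
```

```bash
python3 - <<'E'
from h import *
np.set_printoptions(precision=4,suppress=True)
mount=np.array(cams.get_image("wrist")["mount"])
for n,v in(("wc",203.2),("wd",203.8)):
    z=np.load(n+".npz"); d=dict(zip(("fx","fy","cx","cy"),z["k"]))
    o,c=ray(d,mount,320.3,v,True)
    for zt in(.175,.177,.179): print(n,"tool frame tip edge",o+c*(zt-o[2])/c[2])
    print(d)
    o,c=ray(d,mount,320.3,218.8,True); print("collar front-ish row218.8 at z .082:",o+c*(.082-o[2])/c[2])
    M=z["M"]; print("stile ends mid x",[at_z(d,M,u,v,.1,True)[:2] for u,v in (((208,133),(448,133)) if n=="wc" else ((211,190),(442,190)))])
E
```

```text
wc tool frame tip edge [-0.0051 -0.0014  0.175 ]
wc tool frame tip edge [-0.0058 -0.0014  0.177 ]
wc tool frame tip edge [-0.0064 -0.0014  0.179 ]
{'fx': np.float64(309.70691628693146), 'fy': np.float64(309.70691628693146), 'cx': np.float64(320.4364282635685), 'cy': np.float64(201.11607956658094)}
collar front-ish row218.8 at z .082: [ 0.015  -0.0013  0.082 ]
stile ends mid x [array([ 0.4326, -0.0023]), array([0.6806, 0.0552])]
wd tool frame tip edge [-0.0057 -0.0014  0.175 ]
wd tool frame tip edge [-0.0063 -0.0014  0.177 ]
wd tool frame tip edge [-0.007  -0.0014  0.179 ]
{'fx': np.float64(309.70691628693146), 'fy': np.float64(309.70691628693146), 'cx': np.float64(320.4364282635685), 'cy': np.float64(201.11607956658094)}
collar front-ish row218.8 at z .082: [ 0.015  -0.0013  0.082 ]
stile ends mid x [array([ 0.4315, -0.0018]), array([0.6804, 0.0546])]
```

The tip's flat edge is at tool x ≈ -0.010, and the collar agrees. The stile's inner edge line is at y = 0.0255 for x = 0.553 with yaw 12.7°, from two consistent views and 30 mm thickness. I'll shift and come down to just above the stile, then check again.

```bash
python3 -m creep '[[0.0057,0.0075,0.01,0,0],[0,0,0.012,0,0],[0,0,0.008,0,0],[0,0,0,0,0],[0,0,0,0,0],[0,0,0,0,0]]'; python3 s3.py we
python3 - <<'E'
from h import *
np.set_printoptions(precision=4,suppress=True,linewidth=150)
z=np.load("we.npz"); d=dict(zip(("fx","fy","cx","cy"),z["k"]));M=z["M"]
im=cv2.imread("pics/we.png"); g=cv2.GaussianBlur(im,(0,0),.8)[:,:,2].astype(float)
for u in (270,285,320,355,370): print(u,g[180:225,u].round().astype(int))
print(M[:3,3],tcp()[:3,3])
cv2.imwrite("pics/c5.png",cv2.resize(im[165:245,260:380],None,fx=6.5,fy=6.5,interpolation=cv2.INTER_CUBIC))
E
```

```text
clock: 8.4
position: [0.5549, 0.0396, 0.2925]
ee_rot: [1.958, 2.456, 0.0]
force: [0.7, 0.0, -1.9]
width: 0.263
gripper_force: 24.9
270 [156 153 151 150 151 152 154 156 157 158 158 156 150 137 115  87  66  59  59  64  72  81  88  93  95 102 112 123 131 134 135 135 134 133 130 127 125
 125 127 129 130 131 131 131 129]
285 [164 163 161 161 161 162 163 164 164 163 161 157 147 128 103  80  64  57  56  59  66  76  86  91  95 101 112 123 131 134 136 136 135 134 132 129 124
 117 106  93  81  73  70  70  71]
320 [160 160 160 160 161 161 162 161 160 159 156 149 141 132 117  96  74  61  58  60  66  76  84  87  85  83  82  80  79  79  79  79  77  78  78  78  77
  73  69  60  54  53  56  60  63]
355 [156 157 158 158 158 158 158 159 158 157 155 151 146 138 123  99  74  61  57  59  64  75  86  92  94  97 105 117 128 134 136 137 137 136 135 133 130
 127 119 101  78  61  57  59  63]
370 [155 155 156 157 158 157 157 157 157 156 155 151 145 140 132 112  84  65  59  60  66  76  86  91  95  98 105 117 127 132 134 135 135 135 134 132 131
 130 130 131 131 130 129 127 125]
[0.5356 0.1185 0.3848] [0.5549 0.0396 0.2927]
```

View pics/c5.png

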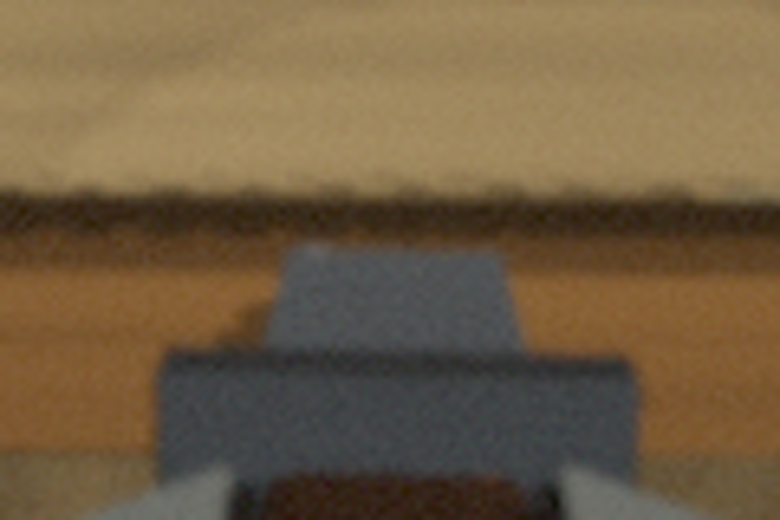

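The close view shows the door edge at row ~194.7, the stile's top inner edge at row ~206.3, the stile's lit inner face between them, and the tip edge at row ~202.7. I'll turn these into distances across the gap.

```bash
python3 - <<'E'
from h import *
np.set_printoptions(precision=4,suppress=True,linewidth=150)
mount=np.array(cams.get_image("wrist")["mount"])
z=np.load("we.npz"); d=dict(zip(("fx","fy","cx","cy"),z["k"])); zt=z["M"][2,3]-(mount[2,3]*-1); print("tcp z",zt)
def X(u,v,h): o,c=ray(d,mount,u,v,True); p=o+c*(zt-h-o[2])/c[2]; return p
for u in(285,355): print("stile",X(u,206.4,.100),"door",X(u,194.4,.092))
print("tip",[X(320,202.7,zt-t) for t in(.176,.177,.178)])
z=np.load("wc.npz"); zt=z["M"][2,3]+mount[2,3]
print("wc tip+", X(320,203.2,zt-.177), "wc stile", [X(u,v,.1) for u,v in((285,130.2),(355,130.2),(285,133.5))])
im=cv2.imread("pics/wc.png")[:,:,2]; print(im[112:140,320]); im=cv2.imread("pics/wd.png")[:,:,2]; print(im[175:200,270])
print(tcp()[:3,3],tcp()[:3,3],readout.observe()["joints"])
E
```

```text
tcp z 0.2924964271080361
stile [-0.0141 -0.0357  0.1925] door [-0.0042 -0.0363  0.2005]
stile [-0.014   0.0324  0.1925] door [-0.0042  0.0329  0.2005]
tip [array([-0.005 , -0.0016,  0.176 ]), array([-0.0053, -0.0016,  0.177 ]), array([-0.0056, -0.0016,  0.178 ])]
wc tip+ [-0.0058 -0.0016  0.177 ] wc stile [array([ 0.0574, -0.0371,  0.2215]), array([0.0574, 0.0337, 0.2215]), array([ 0.054 , -0.0372,  0.2215])]
[163 165 163 163 162 158 151 140 115  82  65  59  54  56  61  59  63  77 114 135 139 138 139 141 139 136 137 138]
[155 150 145 146 131  95  60  61  55  63  74  83  90  94  97 112 130 134 137 138 134 130 131 127 127]
[0.5549 0.0397 0.2927] [0.5549 0.0397 0.2927] [ 0.2265  0.3779 -0.5302  1.7092  0.2101  1.1106 -0.1418]
```

The gap is about 9.9 mm wide and the flat face stands about 4 mm off the stile. I'll shift 3 mm toward the stile and go in to roughly 25 mm.

```bash
python3 -m creep '[[-0.003,0,0,0,0],[0,0,0.006,0,0],[0,0,0.006,0,0],[0,0,0.004,0,0],[0,0,0.003,0,0],[0,0,0.003,0,0],[0,0,0,0,0]]'; python3 -m creep '[[0,0,0.005,0,0],[0,0,0.005,0,0],[0,0,0.005,0,0],[0,0,0.005,0,0],[0,0,0,0,0],[0,0,0,0,0]]'; python3 -c "
from h import *
print(tcp()[:3,3],readout.observe()['force'],readout.observe()['ft_torque'])"
```

```text
clock: 9.2
position: [0.5552, 0.0367, 0.2697]
ee_rot: [-1.958, -2.456, 0.001]
force: [0.2, 0.5, -1.7]
width: 0.262
gripper_force: 24.9
clock: 9.8
position: [0.5554, 0.0368, 0.2501]
ee_rot: [-1.958, -2.457, 0.0]
force: [-0.4, -0.4, -1.9]
width: 0.266
gripper_force: 24.9
[0.55538071 0.03675794 0.25009343] [-0.3679608  -0.37203022 -1.87881908] [ 0.00713007 -0.11379258  0.0339862 ]
```

It is in 27 mm with no contact. Now I'll feel for the stile sideways.

```bash
for i in 1; do python3 -m creep '[[-0.0005,0,0,0,0],[0,0,0,0,0],[0,0,0,0,0]]' | egrep 'pos|^force'; python3 -m creep '[[-0.0005,0,0,0,0],[0,0,0,0,0],[0,0,0,0,0]]'| egrep 'pos|^force'; done; python3 -m creep '[[0,0,0.005,0,0],[0,0,0.005,0,0],[0,0,0.003,0,0],[0,0,0,0,0],[0,0,0,0,0]]'| egrep 'pos|^force|clock'
```

```text
position: [0.5556, 0.0362, 0.2504]
force: [1.1, 0.7, -1.9]
position: [0.5557, 0.0357, 0.2502]
force: [-0.5, -1.0, -1.8]
clock: 10.9
position: [0.5556, 0.0358, 0.2371]
force: [0.4, 0.4, -1.3]
```

```bash
python3 -m creep '[[-0.0004,0,0,0,0],[0,0,0,0,0],[0,0,0,0,0]]' | egrep 'pos|^force'; python3 -m creep '[[-0.0004,0,0,0,0],[0,0,0,0,0],[0,0,0,0,0]]'| egrep 'pos|^force';  python3 -m creep '[[0,0,0,0,0]]'| egrep 'pos|^force|clock'
```

```text
position: [0.5558, 0.0353, 0.2374]
force: [-0.3, -0.3, -1.4]
position: [0.5559, 0.0351, 0.2373]
force: [-0.2, 0.3, -1.2]
clock: 11.6
position: [0.5558, 0.0351, 0.2373]
force: [0.1, 1.3, -0.8]
```

```bash
for i in 1 2 3; do python3 -m creep '[[0,0,0,0,0]]'| egrep '^force'; done; python3 -m creep '[[-0.0003,0,0,0,0],[0,0,0,0,0]]' | egrep 'pos|^force'; for i in 1 2 3; do python3 -m creep '[[0,0,0,0,0]]'| egrep '^force|pos'; done
```

```text
force: [-0.8, 1.5, -1.2]
force: [-0.7, 0.2, -1.9]
force: [-0.7, 1.5, -2.3]
position: [0.5559, 0.0349, 0.2373]
force: [0.0, 2.1, -0.1]
position: [0.5559, 0.0349, 0.2373]
force: [-0.9, 1.9, -1.0]
position: [0.5559, 0.0349, 0.2373]
force: [0.5, 2.6, -0.5]
position: [0.5559, 0.0349, 0.2373]
force: [-1.2, 3.6, -0.8]
```

The stile is found, at about 2.5 N. I'll back off slightly and go down.

```bash
python3 -m creep '[[0.0003,0,0.003,0,0],[0,0,0.004,0,0],[0,0,0.002,0,0],[0,0,0,0,0],[0,0,0,0,0]]'| egrep 'pos|^force'; for i in 1 2; do python3 -m creep '[[0,0,0,0,0]]'| egrep '^force'; done;  python3 -m creep '[[0,0,0.002,0,0],[0,0,0,0,0],[0,0,0,0,0]]'| egrep 'pos|^force';python3 -m creep '[[0,0,0,0,0]]'| egrep '^force'; python3 -m creep '[[0,0,0.002,0,0],[0,0,0,0,0],[0,0,0,0,0]]'| egrep 'pos|^force';python3 -m creep '[[0,0,0,0,0]]'| egrep '^force|clock'
```

```text
position: [0.5556, 0.0349, 0.2279]
force: [0.3, 2.7, -3.2]
force: [-0.3, 1.9, -3.3]
force: [-0.9, 1.6, -3.1]
position: [0.556, 0.035, 0.2262]
force: [-0.3, 2.7, -2.5]
force: [0.8, 2.4, -2.7]
position: [0.556, 0.035, 0.2243]
force: [0.5, 2.6, -1.3]
clock: 13.9
force: [1.4, 3.0, -1.7]
```

```bash
python3 -m creep '[[0.0003,0,0,0,0],[0,0,0.001,0,0],[0,0,0.001,0,0],[0,0,0,0,0],[0,0,0,0,0]]'| egrep 'pos|^force';python3 -m creep '[[0,0,0,0,0]]'| egrep '^force'; for i in 1; do python3 -m creep '[[0,0,0.001,0,0],[0,0,0.001,0,0],[0,0,0,0,0],[0,0,0,0,0]]'| egrep 'pos|^force'; python3 -m creep '[[0,0,0,0,0]]'| egrep '^force'; done
```

```text
position: [0.5559, 0.0351, 0.2223]
force: [1.1, 1.4, 1.7]
force: [0.2, 0.8, 2.1]
position: [0.5558, 0.0351, 0.2202]
force: [0.5, 0.7, 2.8]
force: [0.7, -0.7, 3.3]
```

```bash
python3 -m creep '[[0,0,0.001,0,0],[0,0,0.001,0,0],[0,0,0,0,0],[0,0,0,0,0]]'| egrep 'pos|^force'; python3 -m creep '[[0,0,0,0,0]]'| egrep '^force|clock'
```

```text
position: [0.5559, 0.0351, 0.2183]
force: [-0.5, 0.5, 4.3]
clock: 15.5
force: [1.3, 0.0, 5.6]
```

```bash
python3 -m creep '[[0,0,0.001,0,0],[0,0,0.0007,0,0],[0,0,0,0,0],[0,0,0,0,0]]'| egrep 'pos|^force'; for i in 1 2 3; do python3 -m creep '[[0,0,0,0,0]]'| egrep '^force|clock'; done
```

```text
position: [0.5559, 0.0352, 0.2168]
force: [-0.7, 0.3, 6.3]
clock: 16.0
force: [0.3, -0.8, 7.3]
clock: 16.1
force: [0.3, 0.1, 6.7]
clock: 16.2
force: [0.7, -0.1, 7.2]
```

Total push is about 9 N, roughly 8 mm past first contact, which is snug. I'll release gently and withdraw straight up.

```bash
python3 -m creep '[[0,0,0,0,0],[0,0,0,0,0]]' 5 | egrep '^force|grip'; python3 -m creep '[[0,0,0,0,0.4],[0,0,0,0,0.5],[0,0,0,0,0.6],[0,0,0,0,0.6],[0,0,0,0,0.6]]'; python3 -m creep '[[0,0,-0.01,0,0.6],[0,0,-0.02,0,0.6],[0,0,-0.03,0,0.6],[0,0,-0.04,0,0.6],[0,0,-0.02,0,0.6],[-0.03,0,0,0,0.6],[-0.03,0,0,0,0.6],[0,0,0,0,0.6],[0,0,0,0,0.6]]'|egrep 'pos|^force|clock'; python3 - <<'E'
from h import *
d,M=shot("wrist"); cv2.imwrite("pics/wf.png",d["image"])
e,N=shot("scene"); u,v=map(int,proj(e,N,[.556,.03,.12])); a=e["image"][v-60:v+50,u-60:u+60]
cv2.imwrite("pics/c6.png",np.hstack([cv2.resize(a,(436,400),interpolation=cv2.INTER_CUBIC),d["image"][:,140:500]]))
E
```

```text
force: [0.2, 0.4, 5.5]
gripper_force: 5.0
clock: 16.9
position: [0.5557, 0.0352, 0.2164]
ee_rot: [-1.958, -2.456, 0.0]
force: [0.5, 0.3, 0.5]
width: 0.589
gripper_force: 0.0
clock: 17.8
position: [0.5691, -0.0238, 0.337]
force: [0.2, -0.1, -0.6]
```

View pics/c6.png

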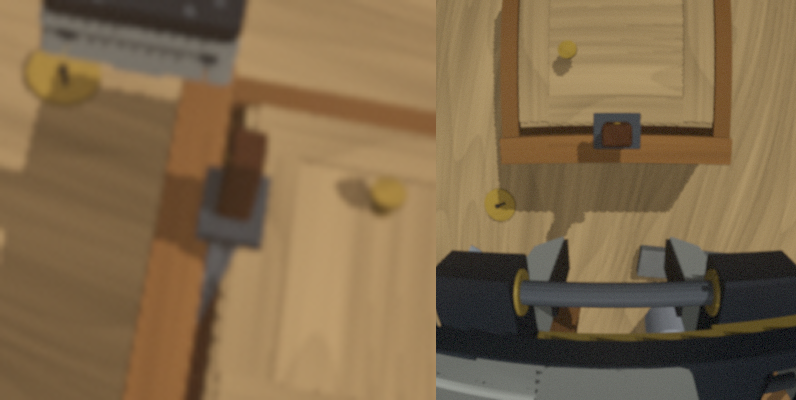

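The gauge stands by itself, upright and square, at the middle of the gap: scene crop (235,185), wrist (617,132). The fingers are clear of it, so I'm handing in.

```bash
python3 -c "
from cell import workorder
print(workorder.sign_off())"
```

```text
the job is handed in; nothing more can be done
None
```

The gauge is standing by itself in the middle of the gap, flat face to the stile, pushed in about 60 mm until it dragged at roughly 9 N. The job is handed in; sign-off gave no verdict, and I could not measure the pinch force after letting go.

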